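Fit the retaining ring of a chair swivel

ROBOT

A 6-joint arm with a two-finger parallel gripper is mounted at the origin on the work surface. World frame = base frame: x ahead of the robot, y to its left, z up, the work surface at z = 0. Lengths are in m, angles in rad, forces in N, time in s.
With the tool pointing down it reaches from about 0.4 to 0.825 m from the base axis. Payload 7 kg.
Tool frame: the origin (TCP) lies midway between the tips of the shut fingers; the grasp point (between the pads) lies 19 mm behind it; z points along the fingers, y is the line along which they close (so a half turn about z gives the same grasp; the last joint's range is limited). The gripper opens to 88 mm and grips with 3 to 60 N. Pads are 19 mm wide; open, the fingers measure 130 mm over their backs; the gripper's body (78 mm by 193 mm) begins 47 mm behind the grasp point.
Start: joints at [-0.902, 0.359, 0.012, 0, -1.224, -0.288], TCP at [0.251, -0.627, 0.227] pointing down, gripper open.
Joint ranges: [-3.07, 3.07], [-1.43, 2.12], [-1.02, 1.25], [-3.03, 1.67], [-3.05, -0], [-3.03, 3.03]. Speed limits (rad/s): [2.39, 2.39, 3.01, 3.14, 3.14, 3.14].

INTERFACE

Orientations are given as [roll, pitch, yaw] about the fixed x, y, z axes, in that order (R = Rz(yaw) Ry(pitch) Rx(roll)).
In Python, from station import arm, grab_frame, camera_params, spot_in gives the robot as it stands.
- The arm moves only by the shell command python3 -m jog 'ROWS' [FORCE]. ROWS is JSON, a list that holds one entry, the list of rows, each a list of 7 numbers: the shift along the tool's x, y, z in mm, then the turn, a rotation vector about the tool's x, y, z in rad, then the finger opening in mm, from 0 to 87.6. In form: [[[x, y, z, wx, wy, wz, fingers], ...]]. A call has 1 to 20 rows; each row is the pose to reach, as a shift and turn from the pose commanded when the call began, along the tool's axes at that moment; what a row does not reach only later rows make up. A row lasts 1/8 s, in which the tool goes at most 62.5 mm and 10.7 degrees, less where a joint would pass 70% of its speed; a pose out of reach is approached as far as the arm can. A call with a gripper value outside its range is refused whole. The fingers move at their own pace and stop on an object; FORCE is the grip in N (left out, the last holds). Time passes only in rows, so rows that repeat a pose let the fingers close. It gives the time, the measured TCP pose, the force, the opening and the grip force at its end, in the units of the state.
- arm.get_state(): the state, without advancing time (a new reading comes with each control period).
- grab_frame(name): name is "side" or "top" or "wrist"; returns (picture, depth): 400x640x3 uint8, blue, green, red; 400x640 float32, m along the optical axis (not along the pixel's ray), 0 where there is no reading.
- camera_params(name): a dict with "mtx" (3x3 intrinsics, pixels), "R" (3x3) and "t" (3): a world point X has camera coordinates R X + t. Camera axes: x right, y down, z forward; pixel columns grow to the right and rows downward; lengths in m; the calibration is good to about 2 mm. The wrist camera is an equidistant fisheye: a pixel r from the principal point sees the ray r / f radians off the axis. A picture is of the moment at which its call begins: read the wrist's pose just before it. camera_params takes no time and is no camera call; for the wrist camera it gives the pose at the moment of the call.
- arm.job_done(): hands the job in; it is judged then, once.
Trained networks look in the newest picture that a camera, given by its name, has taken for a name from the list of things; names that differ only in an ending like _2 or _b are one class to them, and where a whole thing is asked for, a point or a joint stands for the part that bears it (a point fixed in the world has none). Each returns a list of dicts, best first, with "confidence" (0 to 1); they miss things now and then, are a little off and sometimes report something else, mostly with a low value. They report only what shows in the picture. A call takes as long as a camera call. They do not tell look-alikes from the thing itself.
- spot_in(query, camera): "uv" ([column, row] in pixels, amid what is visible of it).
The state is a dict: "t": time; "q": joint angles; "qd": joint speeds; "joint_efforts": joint torques, N m; "eef_pos": TCP position; "ee_rot": TCP orientation; "force": force on the tool from outside, world axes, zero at the start; "moment": the same for the moment, N m; "width": finger opening in m; "gripper_force": force on a finger pad.
Only numpy, scipy, OpenCV 4.12 (cv2) and the standard library are available. Lean on these libraries where they do the work, as an engineer would, in place of code of your own. Each camera call takes 0.05 s, during which the arm holds its last target. There are 200 camera calls.

TASK

The circlip pliers lie on their wooden rest with the retaining ring hooked on their bent tips: squeeze the red handles together to their stop to spread the ring, lift it off the rest, and slide the spread ring down over the upright steel spindle of the chair swivel until it lies flat on the brass washer, level with the groove. Finish holding it just there, the handles still squeezed, so that the ring stays spread and I can see that it sits square before it closes: at no time let it close on the spindle, and do not let go of the pliers. Leave the wax tin, the polish bottle and the mallet where they are.

Things in the scene. Friction and masses are not known exactly. Their poses are not given: they have to be found in the camera images.
- pliers: Circlip pliers, 205 mm long, 0.17 kg, always symmetrical about their x-z plane. Origin on the pivot (steel boss 24 mm across), half-way up the 12 mm thick steel, 46 mm above the bench at the start. x points from the handles to the tips, z up when level. Squeezing the handles drives the jaws APART; a light spring opens the handles again.
- pliers_tips (a point): On the pliers' midline between their tips, 75 mm ahead of the pivot and 32.5 mm below it. Here the jaws, bent straight down, end in two 10 mm thick round legs (16 mm each side of the midline when relaxed, 27 mm at the stop); a 4 mm pin below each sits in an eye of the ring.
- pliers_grip (a point): Where to squeeze: on the midline, 55 mm behind the pivot, half-way up the two red handles (each 16 mm high, 10 mm thick, red from 40 to 125 mm behind the pivot). Relaxed they are 52 mm wide here over their outsides and diverge to the rear (74 mm at the ends); squeezed to the stop 33 mm (26 mm at 60 N) and nearly parallel. Below is the 9 mm base; the rest's blocks leave 95 mm clear.
- handle_left (a joint): Angle of the left handle (rad), the right one follows as a mirror image: 0 relaxed; from 0.15 on a slightly springy stop. With the ring on the tips a 20 N squeeze gives 0.165, 60 N 0.21. The handles push back outwards as long as they are squeezed.
- ring: Dark steel retaining ring, an open C lying flat, 4 mm thick, 38 mm inside, about 56 mm over its back, 30 g. Origin at the centre of the C, half-way through its thickness; z its axis; x from the gap (with the two eyes) to the back, like x of the pliers. At the start it lies on the rest, 11 mm above the bench, 99 mm ahead of the pivot and 35 mm below it, the pins of the pliers in its eyes.
- ring_left (a joint): Spread of one arm of the springy ring (rad; the other follows): 0 closed, too small for the spindle; above 0.15 wider than it; 0.22 with the handles at 0.165, with 2.5 mm to spare all round if its origin is on the spindle's axis. Spreading draws the ring 5 to 10 mm towards the handles and clamps it on the pins, so it lifts with the pliers by friction; relaxed, it drops.
- rest: Wooden tool rest, fixed to the bench: a plywood base 264 x 100 x 9 mm with two beech battens across it, on which the pliers lie: one under the jaws (from 8 to 48 mm ahead of the pivot, 60 mm wide, top 40 mm above the bench), one under the handle ends (102 to 122 mm behind the pivot, 90 mm wide, top 38 mm). Origin at bench level, 45 mm ahead of the pivot of the pliers at the start; x along the pliers.
- swivel: Chair swivel, fixed to the bench: a 150 x 150 x 6 mm dark plate with a grey cast hub 68 mm across (108 mm at its foot), a brass washer 60 mm across whose top is 50 mm above the bench, and the upright spindle in the middle. Origin at bench level on the spindle's axis; z up.
- groove (a point): Middle of the groove, on the spindle's axis, 53 mm above the bench. The groove is 6 mm high and reaches from the top of the brass washer (50 mm) to 56 mm; above it the spindle is 40 mm in diameter up to 62 mm, then tapers to 29 mm at its top, 69 mm above the bench. A ring resting on the washer is at the groove, 1 mm below its middle.
- wax_tin: Bystander: green tin with a brass lid, 84 mm across, 45 mm high; origin at the centre of its underside.
- polish: Bystander: amber glass bottle, 54 mm across, 120 mm high; origin at the centre of its underside.
- mallet: Bystander: wooden mallet 240 mm long lying on the bench; origin on the bench, under its middle; x along it.
Things that resemble listed ones, but are neither listed nor needed, are in the scene too. There is more than one size of the pliers; the one meant has the size given above.

How it is judged:
On the way, in this order (a step that is already met when the one before it is completed fails the run):
1. the ring is spread on the pliers and lifted clear of the rest by the robot (value of joint ring_left above 0.15 rad and height (world z) of ring above 0.04 m and contact force between the fingers and pliers above 1 N and contact force between each of ring, pliers and rest below 0.3 N), for 0.2 s.
2. the spread ring is round the spindle, below the top of its taper (value of joint ring_left above 0.15 rad and horizontal distance between ring and groove below 0.006 m and z of ring in the frame of groove below 0.014 m), for 0.1 s.
At the end, for the whole second after the job is handed in: Ring spread (arm > 0.15 rad) by squeezed handles (> 0.12 rad) still gripped by the fingers; ring centre within 5 mm of the spindle's axis and within 2.5 mm above / 3 mm below mid-groove; ring level within 0.12 rad, pliers within 0.2 rad and not resting on the swivel; all at rest (value of joint ring_left above 0.15 rad and value of joint handle_left above 0.12 rad and horizontal distance between ring and groove below 0.005 m and z of ring in the frame of groove between -0.003 and 0.0025 m and angle between the z axis of ring and the z axis of swivel, either way round below 0.12 rad and angle between pliers's own z axis and vertical below 0.2 rad and height (world z) of pliers above 0.07 m and contact force between the fingers and pliers above 5 N and contact force between pliers and swivel below 1 N and linear speed of each of ring, pliers below 0.02 m/s); the arm keeps its last pose, push and grip.
It fails at once if the ring closes on the spindle or is forced over it without being spread (horizontal distance between ring and groove below 0.02 m and z of ring in the frame of groove below 0.0155 m and value of joint ring_left below 0.12 rad).
It fails at once if a bystander is moved by more than 25 mm (distance of any of wax_tin, polish, mallet from where it was at the start of the episode above 0.025 m).
It also fails if it takes over 51 s, if anything falls off the work surface, if the arm or the gripper's body presses on something with over 40 N, if the wrist force passes 120 N, or if a joint passes its speed limit or range.

## Working session

There is one attempt and no reset: what is moved stays moved. The work goes in short steps, Python scripts to look and compute and a shell command to move; the robot and the scene stay as the last step left them, time stands still between calls to the robot, and variables do not carry over. Pictures are saved under pics/ and viewed, at most 10 in all, crops included, and the job is handed in when it is done.

```bash
ls; mkdir -p pics; cat > h.py <<'E'
import numpy as np, cv2
from station import arm, grab_frame, camera_params, spot_in
from scipy.spatial.transform import Rotation as Ro
def ray_pts(cam,dep):
    p=camera_params(cam);K=p["mtx"];v,u=np.mgrid[0:400,0:640]
    X=np.stack([(u-K[0,2])/K[0,0]*dep,(v-K[1,2])/K[1,1]*dep,dep],-1)
    return (X-np.array(p["t"]))@np.array(p["R"])
E
python3 - <<'E'
from h import *
for c in ("top","side"):
    im,d=grab_frame(c); np.savez(f"{c}.npz",im=im,P=ray_pts(c,d)); P=ray_pts(c,d)
    cv2.imwrite(f"pics/{c}0.png",im)
    for q in ("pliers","pliers_grip","pliers_tips","ring","rest","swivel","groove","wax_tin","polish","mallet"):
        for r in spot_in(q,c)[:3]:
            u,v=np.round(r["uv"]).astype(int); print(c,q,u,v,round(r["confidence"],2),P[v,u].round(3))
print(arm.get_state())
E
```

```text
pics
top pliers 206 307 0.94 [0.248 0.269 0.036]
top pliers 259 99 0.82 [0.816 0.164 0.018]
top pliers 228 191 0.81 [0.547 0.228 0.05 ]
top pliers_grip 226 196 0.74 [0.533 0.231 0.055]
top pliers_grip 260 101 0.74 [0.809 0.16  0.022]
top pliers_grip 206 309 0.68 [0.243 0.268 0.036]
top pliers_tips 228 183 0.78 [0.567 0.228 0.057]
top pliers_tips 208 308 0.76 [0.246 0.263 0.04 ]
top pliers_tips 252 103 0.71 [0.81  0.185 0.002]
top rest 233 187 0.78 [0.566 0.224 0.007]
top swivel 367 188 0.75 [ 0.565 -0.136  0.051]
top swivel 471 183 0.57 [ 0.592 -0.42   0.024]
top groove 372 185 0.63 [ 0.57  -0.147  0.07 ]
top groove 237 148 0.55 [0.675 0.219 0.01 ]
top wax_tin 324 109 0.81 [ 0.78  -0.018  0.048]
top wax_tin 228 183 0.59 [0.567 0.228 0.057]
top wax_tin 213 194 0.28 [0.537 0.265 0.056]
top polish 164 150 0.74 [0.644 0.392 0.082]
top mallet 469 181 0.8 [ 0.597 -0.415  0.025]
top mallet 321 109 0.56 [ 0.781 -0.01   0.045]
side pliers 401 298 0.88 [0.251 0.292 0.042]
side pliers 274 258 0.87 [0.569 0.203 0.023]
side pliers 184 238 0.69 [0.828 0.175 0.019]
side pliers_grip 276 256 0.95 [0.
[... 588 characters left out ...]
et 202 302 0.57 [0.635 0.438 0.068]
{'t': 1.1, 'q': array([-9.01885892e-01,  3.58602648e-01,  1.18858016e-02,  8.50884590e-06,
       -1.22410945e+00, -2.88082114e-01]), 'qd': array([-0.00107799,  0.00028764, -0.0002377 ,  0.00208371,  0.00063221,
        0.00124493]), 'joint_efforts': array([ 1.88564868e-04, -5.82403493e+01,  2.93297589e+01,  7.00237915e+00,
        1.21925696e-02, -1.54856343e-05]), 'eef_pos': array([ 0.25084489, -0.62662553,  0.22655487]), 'ee_rot': array([ 3.14156619e+00, -1.61870451e-05, -2.76076144e+00]), 'force': array([-0.22422926,  0.20333298, -0.14861289]), 'moment': array([ 0.00296356, -0.06380169, -0.03862099]), 'gripper_force': 0.0, 'width': 0.08771953288951768}
```

```bash
python3 - <<'E'
import cv2,numpy as np
im=np.load("top.npz")["im"]
cv2.imwrite("pics/crop1.png",cv2.resize(im[110:270,170:300],None,fx=4,fy=3.7,interpolation=cv2.INTER_CUBIC) )
E
```

```text
(no output)
```

View pics/top0.png

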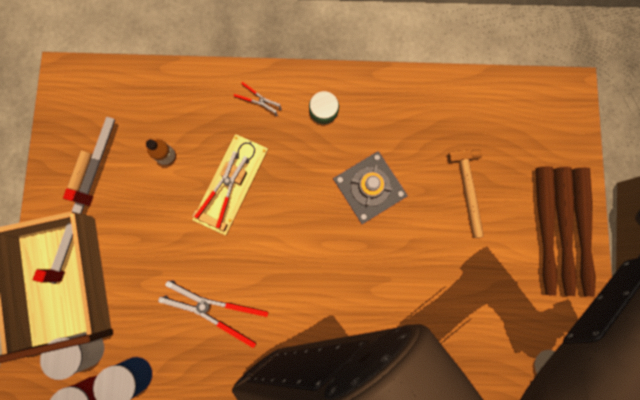

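View pics/crop1.png

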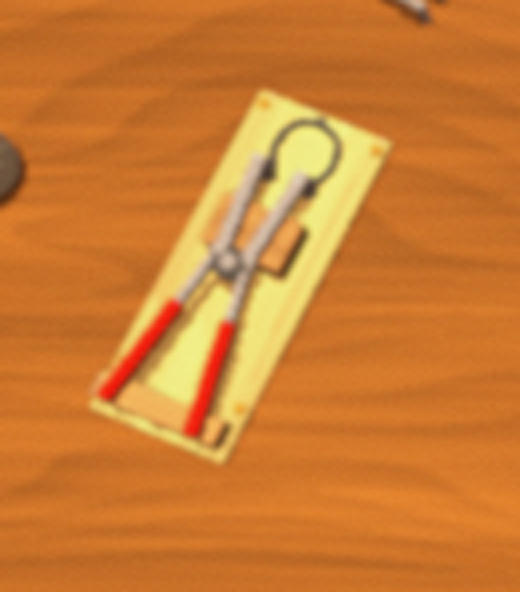

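The ring-bearing pliers could be confused with the small pair at (258,98), the large pair at (210,307) and the pair on the yellow rest at (228,185). The last is the right one: it lies on the rest with the dark ring at (247,152). The crop confirms two red handles, the pivot at (227,181) and the C-ring on the tips. The spindle is at about (373,184).

```bash
python3 - <<'E'
from h import *
z=np.load("top.npz");im=z["im"];P=z["P"]
hsv=cv2.cvtColor(im,cv2.COLOR_BGR2HSV).astype(int)
u=np.arange(640)[None]+0*P[...,0];v=np.arange(400)[:,None]+0*P[...,0]
box=(u>180)&(u<280)&(v>125)&(v<245)
base=box&(P[...,2]>.004)&(P[...,2]<.016)&(hsv[...,0]>20)&(hsv[...,0]<35)
print("base",base.sum(),cv2.minAreaRect((P[base][:,:2]*1000).astype(np.float32)))
red=box&((hsv[...,0]<6)|(hsv[...,0]>174))&(hsv[...,1]>190)&(hsv[...,2]>100)
r=P[red];print("red",red.sum(),r.mean(0).round(4),np.median(r[:,2]))
sw=(abs(u-372)<35)&(abs(v-187)<35)
h=P[sw];
for a,b in((.042,.056),(.062,.08)):
    m=h[(h[:,2]>a)&(h[:,2]<b)];print(a,len(m),cv2.minEnclosingCircle((m[:,:2]*1000).astype(np.float32)),m.mean(0).round(4))
pl=h[(h[:,2]>.002)&(h[:,2]<.012)];print("plate",cv2.minAreaRect((pl[:,:2]*1000).astype(np.float32)))
E
```

```text
base 1845 ((576.28955078125, 231.4892120361328), (100.3751220703125, 262.42584228515625), 67.34537506103516)
red 181 [0.4983 0.2609 0.0599] 0.053951808126225895
0.042 339 ((576.21826171875, -148.99169921875), 52.84874725341797) [ 0.5759 -0.1484  0.0486]
0.062 168 ((579.3728637695312, -149.84194946289062), 19.605392456054688) [ 0.5785 -0.1496  0.0678]
plate ((578.8695068359375, -156.84762573242188), (191.3494873046875, 189.4364776611328), 1.3944545984268188)
```

```bash
cat >> h.py <<'E'
def rel(p,rpy,p0=None,r0=None):
    s=arm.get_state();p0=s["eef_pos"] if p0 is None else p0;r0=s["ee_rot"] if r0 is None else r0
    R0=Ro.from_euler("xyz",r0);R1=Ro.from_euler("xyz",rpy)
    print("shift mm",(R0.inv().apply(np.array(p)-p0)*1000).round(1),"rotvec",(R0.inv()*R1).as_rotvec().round(4))
E
python3 - <<'E'
from h import *
rel([.53,-.1,.24],[np.pi,0,-.395]);rel([.524,.25,.20],[np.pi,0,-.395])
p=camera_params("top");K=p["mtx"];R=np.array(p["R"]);t=np.array(p["t"])
c=-R.T@t
for n,uv,z in(("pivot",(227,180.8),.052),("ring",(246.7,151.9),.013)):
    d=R.T@np.linalg.inv(K)@[*uv,1];print(n,c+d*(z-c[2])/d[2])
w=camera_params("wrist");Rt=Ro.from_euler("xyz",arm.get_state()["ee_rot"]).as_matrix();cw=-np.array(w["R"]).T@w["t"]
print("wristcam in tool",Rt.T@(cw-arm.get_state()["eef_pos"]),(w["R"]@Rt).round(2),w["mtx"])
E
```

```text
shift mm [-454.9  385.1  -13.4] rotvec [ 0.      0.     -2.3658]
shift mm [-579.4  712.3   26.6] rotvec [ 0.      0.     -2.3658]
pivot [0.57368616 0.23149566 0.052     ]
ring [0.66414734 0.19081361 0.013     ]
wristcam in tool [ 0.07997044  0.00023907 -0.15767357] [[ 0.    1.   -0.  ]
 [-0.96  0.   -0.29]
 [-0.29  0.    0.96]] [[309.70691629   0.         314.37597667]
 [  0.         309.70691629 196.04356634]
 [  0.           0.           1.        ]]
```

```bash
python3 -m jog '[[[-455,385,-13,0,0,-2.366,87],[-455,385,-13,0,0,-2.366,87],[-455,385,-13,0,0,-2.366,87],[-455,385,-13,0,0,-2.366,87],[-455,385,-13,0,0,-2.366,87],[-455,385,-13,0,0,-2.366,87],[-455,385,-13,0,0,-2.366,87],[-455,385,-13,0,0,-2.366,87],[-579,712,27,0,0,-2.366,87],[-579,712,27,0,0,-2.366,87],[-579,712,27,0,0,-2.366,87],[-579,712,27,0,0,-2.366,87],[-579,712,27,0,0,-2.366,87],[-579,712,27,0,0,-2.366,87],[-579,712,27,0,0,-2.366,87],[-579,712,27,0,0,-2.366,87],[-579,712,27,0,0,-2.366,87],[-579,712,27,0,0,-2.366,87]]]'
python3 - <<'E'
from h import *
im,d=grab_frame("wrist");cv2.imwrite("pics/w1.png",im);np.savez("w1.npz",im=im,d=d)
s=arm.get_state();print(s["eef_pos"],s["ee_rot"],s["q"].round(2),s["t"])
E
```

```text
t: 3.35
eef_pos: [0.5238, 0.2486, 0.1999]
ee_rot: [-3.141, -0.0, -0.396]
force: [0.8, 0.4, -0.3]
width: 0.0868
gripper_force: 0.0
[0.52385996 0.24850673 0.20000962] [-3.14106360e+00 -2.60744502e-04 -3.95997972e-01] [ 0.78  0.22 -0.24  0.   -1.11  0.39] 3.4
```

View pics/w1.png

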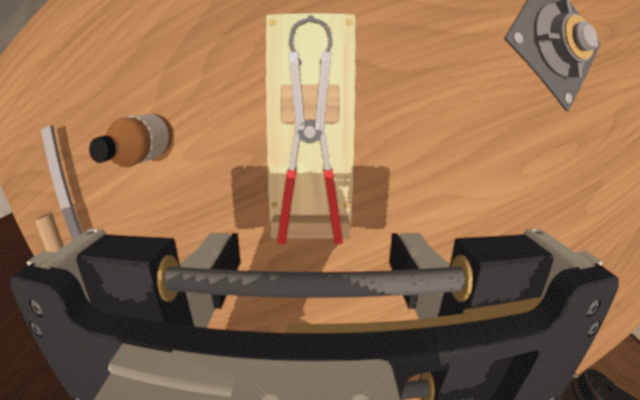

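The wrist view shows the pliers on the rest: pivot at (310,131), ring centre at (310,38), handle rear ends at (282,240) and (338,240).

```bash
cat >> h.py <<'E'
def wray(uv,z,w=None):
    w=w or camera_params("wrist");K=w["mtx"];R=np.array(w["R"]);c=-R.T@np.array(w["t"])
    a=np.array(uv,float)-[K[0,2],K[1,2]];r=np.linalg.norm(a);th=r/K[0,0]
    d=R.T@np.r_[a/r*np.sin(th),np.cos(th)];return c+d*(z-c[2])/d[2]
E
python3 - <<'E'
from h import *
a=wray((310,131),.052);b=wray((310,38),.012)
hl,hr=wray((282,240),.05),wray((338,240),.05);m=(hl+hr)/2
print(a,b,m,"len",np.linalg.norm((a-b)[:2]),np.linalg.norm((a-m)[:2]))
d=(b-m)[:2];print("yaw",np.arctan2(d[1],d[0]),np.linalg.norm(d));d/=np.linalg.norm(d);print("grip",a[:2]-.055*d, b[:2]-.154*d)
s=wray((587,37),.069);print("spindle",s)
yaw=np.arctan2(d[1],d[0]);g=a[:2]-.055*d
rel([*g,.027],[np.pi,0,yaw])
E
```

```text
[0.5740436  0.23247171 0.052     ] [0.66785642 0.19384045 0.012     ] [0.46532932 0.27845546 0.05      ] len 0.10145550482419452 0.11803939484540972
yaw -0.3957530133269065 0.21949242342830502
grip [0.52329474 0.25367438] [0.52575961 0.25320793]
spindle [ 0.57566059 -0.1394753   0.069     ]
shift mm [ -2.6  -4.5 173. ] rotvec [-0.0005 -0.0003 -0.0002]
```

```bash
python3 -m jog '[[[-2.5,-4.5,100,0,0,0,87],[-2.5,-4.5,140,0,0,0,87],[-2.5,-4.5,160,0,0,0,87],[-2.5,-4.5,173,0,0,0,87],[-2.5,-4.5,173,0,0,0,87],[-2.5,-4.5,173,0,0,0,87]]]'
python3 -m jog '[[[0,0,0,0,0,0,20],[0,0,0,0,0,0,20],[0,0,0,0,0,0,20],[0,0,0,0,0,0,20],[0,0,0,0,0,0,20],[0,0,0,0,0,0,20],[0,0,0,0,0,0,20],[0,0,0,0,0,0,20],[0,0,0,0,0,0,20],[0,0,0,0,0,0,20],[0,0,0,0,0,0,20],[0,0,0,0,0,0,20]]]' 40
```

```text
t: 4.15
eef_pos: [0.5243, 0.2553, 0.0284]
ee_rot: [-3.139, -0.001, -0.395]
force: [-0.1, -0.5, 0.8]
width: 0.0874
gripper_force: 0.0
t: 5.65
eef_pos: [0.5234, 0.2548, 0.0267]
ee_rot: [-3.141, -0.0, -0.395]
force: [1.2, 0.1, 4.7]
width: 0.0295
gripper_force: 39.9
```

```bash
python3 -m jog '[[[0,0,-4,0,0,0,20],[0,0,-10,0,0,0,20],[0,0,-18,0,0,0,20],[0,0,-28,0,0,0,20],[0,0,-40,0,0,0,20],[0,0,-55,0,0,0,20],[0,0,-70,0,0,0,20],[0,0,-85,0,0,0,20],[0,0,-95,0,0,0,20],[0,0,-95,0,0,0,20],[0,0,-95,0,0,0,20],[0,0,-95,0,0,0,20]]]'
python3 - <<'E'
from h import *
w=camera_params("wrist");im,d=grab_frame("wrist");np.savez("w2.npz",im=im,d=d)
im2,d2=grab_frame("side");np.savez("s2.npz",im=im2,P=ray_pts("side",d2))
a=cv2.resize(im[0:200,220:400],(540,600));b=cv2.resize(im2[180:310,220:340],None,fx=2,fy=2)
c=np.zeros((600,800,3),np.uint8);c[:,:540]=a;c[:260,545:785]=b
cv2.imwrite("pics/c2.png",c)
for q in("ring","pliers"):
  for r in spot_in(q,"wrist")[:2]+spot_in(q,"side")[:2]:print(q,r)
E
```

```text
t: 7.15
eef_pos: [0.5229, 0.2544, 0.1209]
ee_rot: [3.141, 0.001, -0.395]
force: [-0.3, -0.5, -2.6]
width: 0.0291
gripper_force: 40.0
ring {'uv': [358.9, 9.8], 'confidence': 0.93}
ring {'uv': [226.6, 229.0], 'confidence': 0.4}
pliers {'uv': [314.1, 138.5], 'confidence': 0.95}
pliers {'uv': [452.3, 390.7], 'confidence': 0.67}
pliers {'uv': [403.2, 299.9], 'confidence': 0.92}
pliers {'uv': [292.3, 233.7], 'confidence': 0.69}
```

View pics/c2.png

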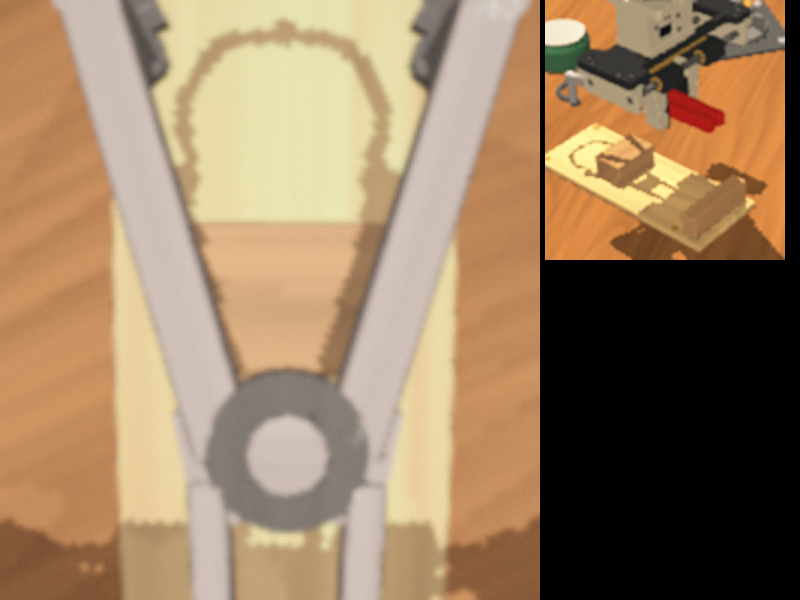

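The ring came off the rest on the tips: the eyes show at the top of the wrist crop, at about (145,50) and (430,50). In the side inset it hangs level, and the rest below is empty. Next is a pose beside the spindle, to measure it with the wrist camera.

```bash
python3 - <<'E'
from h import *
rel([.478,-.132,.135],[np.pi,0,-.8],p0=np.array([.5235,.2545,.1215]),r0=[np.pi,0,-.395])
c=camera_params("side");print(-np.array(c["R"]).T@c["t"]);c=camera_params("top");print(-np.array(c["R"]).T@c["t"])
E
```

```text
shift mm [106.7 374.2 -13.5] rotvec [-0.    -0.     0.405]
[0.17520465 1.13869463 0.76254987]
[ 0.35095517 -0.00677969  1.14123144]
```

```bash
python3 -m jog '[[[0,5,-10,0,0,0,20],[3,18,-14,0,0,0.01,20],[9,40,-14,0,0,0.03,20],[18,68,-14,0,0,0.06,20],[27,100,-14,0,0,0.1,20],[36,132,-14,0,0,0.14,20],[46,165,-14,0,0,0.18,20],[55,198,-14,0,0,0.22,20],[64,230,-14,0,0,0.26,20],[74,262,-14,0,0,0.3,20],[83,294,-14,0,0,0.33,20],[92,324,-14,0,0,0.36,20],[99,348,-14,0,0,0.385,20],[104,365,-14,0,0,0.4,20],[107,374,-14,0,0,0.405,20],[107,374,-14,0,0,0.405,20],[107,374,-14,0,0,0.405,20],[107,374,-14,0,0,0.405,20]]]'
python3 - <<'E'
from h import *
w=camera_params("wrist");im,d=grab_frame("wrist");np.savez("w3.npz",im=im,d=d);cv2.imwrite("pics/w3.png",im)
im2,d2=grab_frame("top");np.savez("t3.npz",im=im2,d=d2)
import pickle;pickle.dump((w,arm.get_state()),open("w3.pkl","wb"))
print(spot_in("swivel","wrist")[:2],spot_in("groove","wrist")[:2],arm.get_state()["q"].round(2))
E
```

```text
t: 9.7
eef_pos: [0.4782, -0.1312, 0.1356]
ee_rot: [-3.141, -0.0, -0.799]
force: [0.5, 0.0, -1.2]
width: 0.0294
gripper_force: 40.0
[{'uv': [245.6, 93.5], 'confidence': 0.8}] [{'uv': [244.5, 97.1], 'confidence': 0.7}] [ 0.13  0.15 -0.5  -0.   -0.92  0.64]
```

View pics/w3.png

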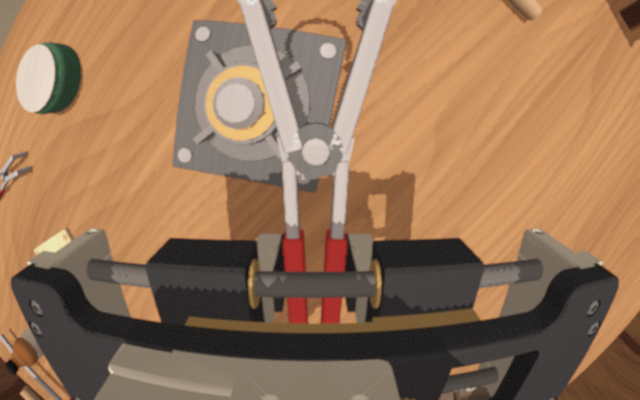

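The wrist view shows the spindle top at (237,102) and the brass washer around it, with plate bolts at (203,34), (328,50) and (184,155). The pivot is at (316,151) and the ring's eyes at about (262,12) and (370,12).

```bash
python3 - <<'E'
from h import *
import pickle
w,s=pickle.load(open("w3.pkl","rb"));z=np.load("w3.npz");im=z["im"];d=z["d"]
a=wray((328,50),.008,w);b=wray((184,155),.008,w);print("bolts mid",(a+b)/2)
hsv=cv2.cvtColor(im,cv2.COLOR_BGR2HSV)
# brass mask -> world at z=.05, fit circle
v,u=np.mgrid[0:400,0:640]
box=(u>190)&(u<300)&(v>50)&(v<160)
br=box&(hsv[...,0]>15)&(hsv[...,0]<28)&(hsv[...,1]>110)&(hsv[...,2]>120)
pts=np.array([wray((x,y),.050,w)[:2] for y,x in zip(v[br],u[br])])*1000
print(br.sum(),"washer circle",cv2.minEnclosingCircle(pts.astype(np.float32)))
P=np.array([[wray((x,y),.069,w)[:2]*1000 for x in range(205,270)] for y in range(70,135)])
# rectified view: render top-down at z plane 0.069 and 0.05 around estimate
K=w["mtx"];Rw=np.array(w["R"]);t=np.array(w["t"])
def proj(X):
    c=X@Rw.T+t;r=np.hypot(c[...,0],c[...,1]);th=np.arctan2(r,c[...,2]);k=K[0,0]*th/r
    return (K[0,2]+c[...,0]*k).astype(np.float32),(K[1,2]+c[...,1]*k).astype(np.float32)
out=[]
for zz in(.069,.05):
    g=np.arange(-.045,.045,.00025);X=np.stack(np.meshgrid(.577-0*g,-.148-0*g),-1)
    gx,gy=np.meshgrid(g,g);X=np.stack([.577-gy,-.148-gx,0*gx+zz],-1) # up=+x,left=+y
    out.append(cv2.remap(im,*proj(X),cv2.INTER_CUBIC))
o=np.hstack(out)
for k in(0,1):
    for q in(60,120,180,240,300): cv2.line(o,(k*360+q,170),(k*360+q,190),(0,0,255),1);cv2.line(o,(k*360+170,q),(k*360+190,q),(0,0,255),1)
cv2.circle(o,(180,180),58,(255,0,0),1);cv2.circle(o,(540,180),120,(255,0,0),1)
cv2.imwrite("pics/rect3.png",o)
print("pivot",wray((316,151),s["eef_pos"][2]+.019+.006,w))
E
```

```text
bolts mid [ 0.57708389 -0.14911529  0.008     ]
1499 washer circle ((576.6626586914062, -149.19866943359375), 29.59499740600586)
pivot [ 0.51891154 -0.17404778  0.16055586]
```

View pics/rect3.png

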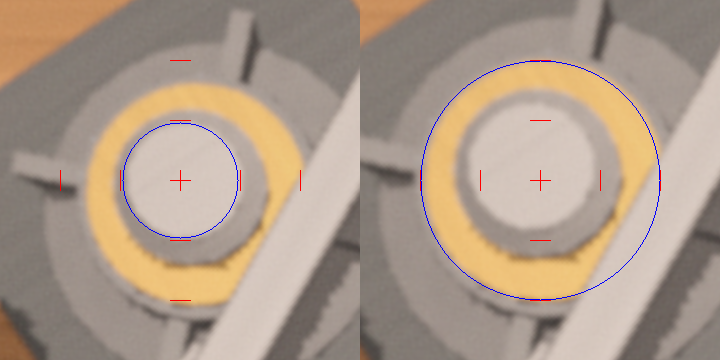

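```bash
python3 - <<'E'
from h import *
im=np.load("t3.npz")["im"];p=camera_params("top");K=p["mtx"];R=np.array(p["R"]);t=np.array(p["t"])
def rect(c,zz,h=.06):
    g=np.linspace(-h,h,400);gx,gy=np.meshgrid(g,g);X=np.stack([c[0]-gy,c[1]-gx,0*gx+zz],-1)@R.T+t
    q=X@np.array(K).T;return cv2.remap(im,(q[...,0]/q[...,2]).astype(np.float32),(q[...,1]/q[...,2]).astype(np.float32),cv2.INTER_CUBIC)
c=(.5834,-.2395)
a=rect(c,.121);s=400/.12
cv2.circle(a,(200,200),int(.021*s),(255,0,0),1);cv2.drawMarker(a,(200,200),(0,0,255),0,12)
b=rect((.577,-.1485),.069);cv2.circle(b,(200,200),int(.0145*s),(255,0,0),1);cv2.drawMarker(b,(200,200),(0,0,255),0,12)
cv2.imwrite("pics/t3r.png",np.hstack([a,b]))
E
```

```text
(no output)
```

View pics/t3r.png

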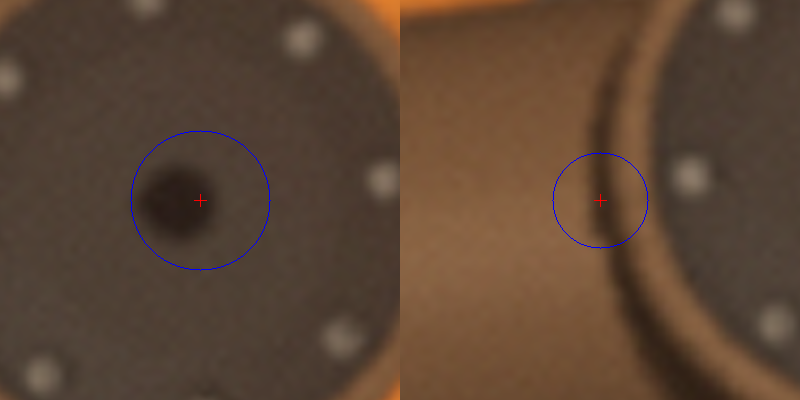

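The top camera is blocked by the arm here, so I'll approach with yaw 0.2. The side camera can then see the ring over the spindle.

```bash
python3 - <<'E'
from h import *
rel([.429,-.1785,.103],[np.pi,0,.2],p0=np.array([.4782,-.1314,.1355]),r0=[np.pi,0,-.8])
E
```

```text
shift mm [-0.5 68.1 32.5] rotvec [ 0.  0. -1.]
```

```bash
python3 -m jog '[[[0,3,0,0,0,-0.04,20],[0,9,0,0,0,-0.12,20],[0,17,0,0,0,-0.24,20],[0,26,0,0,0,-0.38,20],[0,36,0,0,0,-0.52,20],[0,46,0,0,0,-0.67,20],[0,56,0,0,0,-0.82,20],[0,63,0,0,0,-0.92,20],[-0.5,67,3,0,0,-0.98,20],[-0.5,68,12,0,0,-1,20],[-0.5,68,22,0,0,-1,20],[-0.5,68,29,0,0,-1,20],[-0.5,68,32,0,0,-1,20],[-0.5,68,32,0,0,-1,20],[-0.5,68,32,0,0,-1,20],[-0.5,68,32,0,0,-1,20]]]'
python3 - <<'E'
from h import *
import pickle
w=camera_params("wrist");im,d=grab_frame("wrist");s=arm.get_state()
im2,d2=grab_frame("side");np.savez("s4.npz",im=im2,P=ray_pts("side",d2))
np.savez("w4.npz",im=im);pickle.dump((w,s),open("w4.pkl","wb"))
b=cv2.resize(im2[165:225,270:350],(560,420),interpolation=cv2.INTER_CUBIC);a=im[0:160,220:420]
c=np.zeros((580,560,3),np.uint8);c[:420]=b;c[420:580,:200]=a
cv2.imwrite("pics/c4.png",c)
print(s["eef_pos"],s["ee_rot"],[spot_in("ring",q)[:2] for q in("side","wrist")])
E
```

```text
t: 11.9
eef_pos: [0.4292, -0.1788, 0.1038]
ee_rot: [3.141, -0.001, 0.2]
force: [0.6, -0.2, -2.0]
width: 0.0295
gripper_force: 40.0
[ 0.42910728 -0.17875286  0.10379323] [ 3.14149299e+00 -4.82092097e-04  2.00175050e-01] [[], [{'uv': [315.5, 49.2], 'confidence': 0.72}, {'uv': [274.2, 11.2], 'confidence': 0.6}]]
```

View pics/c4.png

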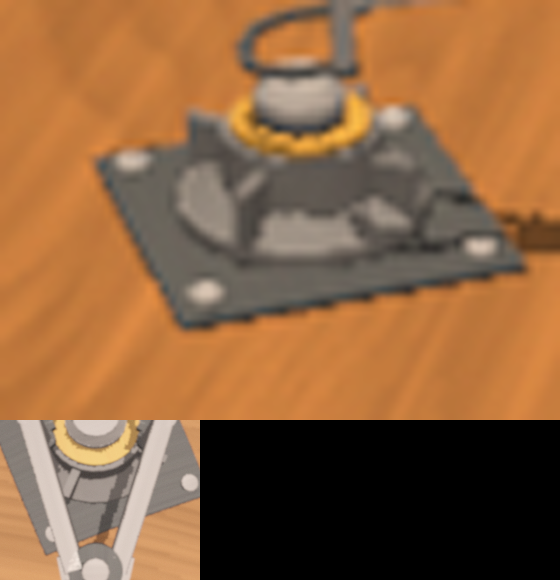

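```bash
cat > ov.py <<'E'
from h import *
def overlay(f,out,rc,rz,S=(.577,-.1485),rr=(.0225,.0265)):
    im=np.load(f)["im"];p=camera_params("side");K=np.array(p["mtx"]);R=np.array(p["R"]);t=np.array(p["t"])
    k=9;u0,v0=270,158;o=cv2.resize(im[v0:v0+50,u0:u0+80],None,fx=k,fy=k,interpolation=cv2.INTER_CUBIC)
    def draw(c,z,r,col,a0=0,a1=2*np.pi):
        a=np.linspace(a0,a1,100);X=np.stack([c[0]+r*np.cos(a),c[1]+r*np.sin(a),0*a+z],-1)@R.T+t
        q=X@K.T;q=q[:,:2]/q[:,2:];q=((q-[u0,v0]+.5)*k-.5).round().astype(int);cv2.polylines(o,[q],False,col,1)
    draw(S,.05,.030,(255,0,0));draw(S,.062,.020,(255,0,0));draw(S,.069,.0145,(255,0,0))
    for r in rr: draw(rc,rz,r,(0,255,0),.2-2.6,.2+2.6)
    cv2.imwrite(out,o)
E
python3 - <<'E'
from ov import *
import pickle
w,s=pickle.load(open("w4.pkl","rb"))
e=s["eef_pos"];rc=e[:2]+.151*np.array([np.cos(.2),np.sin(.2)]);print(rc,e[2]-.0157)
for px in((315.5,151),):print("pivot",wray((316,151),e[2]+.025,w))
overlay("s4.npz","pics/ov4.png",rc,e[2]-.0157)
E
```

```text
[ 0.57709733 -0.14875379] 0.08809323104178193
pivot [ 0.48733511 -0.16741179  0.12879323]
```

View pics/ov4.png

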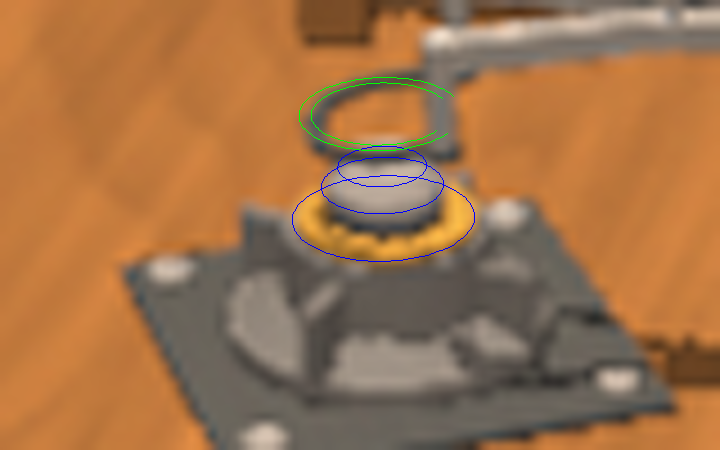

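The side overlay (blue) matches the spindle and washer. The ring sits a little to the right of (shorter than) my green prediction, at about columns 313–455. I'll measure its real shape in the first wrist picture and fit it numerically.

```bash
python3 - <<'E'
from h import *
# w1 wrist pose: rebuild from tool pose
s=arm.get_state();w=camera_params("wrist");Rt=Ro.from_euler("xyz",s["ee_rot"]).as_matrix()
Rc=np.array(w["R"])@Rt;cw=-np.array(w["R"]).T@w["t"];off=Rt.T@(cw-s["eef_pos"])
R1=Ro.from_euler("xyz",[-3.14106,-.00026,-.396]).as_matrix();p1=np.array([.52386,.24851,.20001])
Rw=Rc@R1.T;c=p1+R1@off;t=-Rw@c;K=w["mtx"];im=np.load("w1.npz")["im"]
yaw=-.3958;D=np.array([np.cos(yaw),np.sin(yaw)]);L=np.array([-D[1],D[0]]);piv=np.array([.5740,.2325])
# pivot check
def smp(x,y,z):
    X=np.stack([piv[0]+x*D[0]+y*L[0],piv[1]+x*D[1]+y*L[1],0*x+z],-1)@Rw.T+t
    r=np.hypot(X[...,0],X[...,1]);k=K[0,0]*np.arctan2(r,X[...,2])/r
    return cv2.remap(im,(K[0,2]+X[...,0]*k).astype(np.float32),(K[1,2]+X[...,1]*k).astype(np.float32),1)
gx,gy=np.meshgrid(np.arange(.066,.138,.002)[::-1],np.arange(-.036,.037,.002)[::-1],indexing="ij")
g=cv2.cvtColor(smp(gx,gy,.013),cv2.COLOR_BGR2GRAY)
for i in range(len(g)):print(int(round(gx[i,0]*1000)),"".join("#" if q<90 else "+" if q<130 else "." for q in g[i]))
E
```

```text
136 ..............+......................
134 ..........+..........................
132 .....................................
130 .....................................
128 .....................................
126 .................++..................
124 ................++++.................
122 ..............+++.++++...............
120 ............+++.......+++............
118 ..........+++...........++...........
116 ..........+..........................
114 .........+................+..........
112 ........++.................+.........
110 ........+..................+.........
108 ........+..................++........
106 ........+...................+........
104 ........+...................+........
102 .....................................
100 .......+.............................
98 .....................................
96 .......+.............................
94 .......+.............................
92 .....................................
90 ........+............................
88 .....................................
86 .....................................
84 .....................................
82 .....................................
80 .....................................
78 .....................................
76 .....................................
74 ............+........................
72 .....................................
70 .....................................
68 .....................................
66 .....................................
```

```bash
cat > fit.py <<'E'
from h import *
from scipy.optimize import minimize
def fit(f,e,yaw=.2,lat=-.0003):
    im=cv2.GaussianBlur(cv2.cvtColor(np.load(f)["im"],cv2.COLOR_BGR2GRAY).astype(np.float32),(0,0),.6)
    p=camera_params("side");K=np.array(p["mtx"]);R=np.array(p["R"]);t=np.array(p["t"])
    D=np.array([np.cos(yaw),np.sin(yaw)]);L=np.array([-D[1],D[0]])
    a=np.linspace(-2.2,2.2,120)
    def cost(x,full=False):
        A,z,r=x[0]/1000,x[1]/1000,x[2]/1000
        xy=e[:2]+(A+r*np.cos(a))[:,None]*D+(lat+r*np.sin(a))[:,None]*L
        q=(np.c_[xy,0*a+z]@R.T+t)@K.T;q=(q[:,:2]/q[:,2:]).astype(np.float32)
        g=cv2.remap(im,q[:,0],q[:,1],1).ravel();return g if full else g.mean()
    best=[]
    for A in(143,147,151):
      for r in(21,23,25):
        m=minimize(cost,[A,(e[2]-.0157)*1000,r],method="Nelder-Mead");best.append((m.fun,*m.x.round(2)))
    best.sort();print(np.array(best[:4]).round(2))
    for r in (22,23,24,25,26):
        m=min((minimize(lambda x:cost([*x,r]),[A,(e[2]-.0157)*1000],method="Nelder-Mead") for A in(143,148,152)),key=lambda m:m.fun);print(r,m.x.round(2),round(m.fun,1))
E
python3 - <<'E'
from fit import *
import pickle
w,s=pickle.load(open("w4.pkl","rb"));fit("s4.npz",s["eef_pos"])
E
```

```text
[[ 99.51 146.35  85.33  26.27]
 [ 99.51 146.18  85.39  26.38]
 [ 99.51 146.25  85.4   26.4 ]
 [ 99.51 146.34  85.37  26.4 ]]
22 [151.83  83.17] 104.2
23 [150.52  83.71] 103.0
24 [149.3  84.3] 101.5
25 [148.04  84.8 ] 100.4
26 [146.65  85.33] 99.6
```

```bash
cat > lat.py <<'E'
from h import *
def lat(im):
    hsv=cv2.cvtColor(im,cv2.COLOR_BGR2HSV).astype(int);g=cv2.cvtColor(im,cv2.COLOR_BGR2GRAY)
    for r in range(4,48,6):
        row=hsv[r];br=[u for u in range(260,375) if 15<row[u,0]<28 and row[u,1]>110 and row[u,2]>120]
        li=[u for u in range(230,400) if row[u,1]<30 and row[u,2]>170]
        l=[u for u in li if u<300];q=[u for u in li if u>332];c=[u for u in li if 295<u<337]
        f=lambda a:(min(a),max(a)) if a else None
        print(r,"brass",f(br),"jawL",f(l),"jawR",f(q),"mid",(min(l)+max(q))/2 if l and q else None,"top",f(c))
E
python3 - <<'E'
from lat import *
lat(np.load("w4.npz")["im"])
E
```

```text
4 brass (275, 357) jawL (242, 299) jawR (333, 394) mid 318.0 top (296, 336)
10 brass (273, 356) jawL (243, 299) jawR (372, 389) mid 316.0 top (299, 331)
16 brass (276, 356) jawL (245, 262) jawR (370, 388) mid 316.5 top None
22 brass (276, 354) jawL (246, 264) jawR (368, 385) mid 315.5 top None
28 brass (280, 350) jawL (248, 266) jawR (356, 383) mid 315.5 top None
34 brass (285, 345) jawL (250, 281) jawR (364, 382) mid 316.0 top None
40 brass (296, 335) jawL (251, 288) jawR (340, 384) mid 317.5 top None
46 brass None jawL (254, 299) jawR (333, 378) mid 316.0 top (298, 334)
```

```bash
python3 -m jog '[[[1.5,0,0,0,0,0,20],[3.5,0,0,0,0,0,20],[3.5,0,0,0,0,0,20],[3.5,0,2,0,0,0,20],[3.5,0,4,0,0,0,20],[3.5,0,6,0,0,0,20],[3.5,0,8,0,0,0,20],[3.5,0,8,0,0,0,20],[3.5,0,8,0,0,0,20]]]'
python3 - <<'E'
from fit import *
from lat import lat
im,_=grab_frame("wrist");lat(im);im2,_=grab_frame("side");np.savez("s5.npz",im=im2);e=arm.get_state()["eef_pos"];print(e);fit("s5.npz",e)
E
```

```text
t: 13.22
eef_pos: [0.4324, -0.1781, 0.0956]
ee_rot: [3.142, 0.0, 0.2]
force: [0.2, -0.7, -2.8]
width: 0.0295
gripper_force: 40.0
4 brass (275, 357) jawL (241, 299) jawR (333, 394) mid 317.5 top (296, 336)
10 brass (273, 356) jawL (243, 299) jawR (333, 390) mid 316.5 top (298, 333)
16 brass (276, 356) jawL (245, 262) jawR (370, 388) mid 316.5 top (310, 320)
22 brass (276, 356) jawL (246, 264) jawR (368, 385) mid 315.5 top None
28 brass (277, 353) jawL (249, 266) jawR (366, 384) mid 316.5 top None
34 brass (282, 348) jawL (250, 268) jawR (364, 382) mid 316.0 top None
40 brass (289, 340) jawL (251, 285) jawR (362, 387) mid 319.0 top None
46 brass (304, 325) jawL (253, 294) jawR (334, 379) mid 316.0 top (334, 336)
[ 0.43249251 -0.17806381  0.0956526 ]
[[102.51 143.86  77.19  29.07]
 [102.52 143.67  77.25  29.07]
 [102.52 143.51  77.2   29.07]
 [102.52 143.69  77.25  29.08]]
22 [151.75  75.56] 107.9
23 [150.68  76.1 ] 106.3
24 [149.63  76.49] 104.9
25 [148.67  76.62] 104.0
26 [147.51  76.78] 103.4
```

```bash
python3 -m jog '[[[-0.5,0,2,0,0,0,20],[-0.5,0,4,0,0,0,20],[-0.5,0,6,0,0,0,20],[-0.5,0,8,0,0,0,20],[-0.5,0,10,0,0,0,20],[-0.5,0,12,0,0,0,20],[-0.5,0,13,0,0,0,20],[-0.5,0,13,0,0,0,20],[-0.5,0,13,0,0,0,20]]]'
python3 - <<'E'
from fit import *
im2,_=grab_frame("side");np.savez("s6.npz",im=im2);s=arm.get_state();e=s["eef_pos"];print(e,s["force"],s["moment"]);fit("s6.npz",e)
E
```

```text
t: 14.45
eef_pos: [0.432, -0.1781, 0.0826]
ee_rot: [3.142, -0.0, 0.2]
force: [0.5, -0.1, -2.2]
width: 0.0292
gripper_force: 40.0
[ 0.43199626 -0.17813799  0.08264129] [ 0.22676189 -0.20939327 -1.6323429 ] [-0.08157601  0.22695051  0.00083099]
[[101.97 142.33  64.45  30.59]
 [101.97 142.29  64.4   30.72]
 [101.97 142.28  64.47  30.64]
 [101.97 142.52  64.45  30.58]]
22 [150.3   59.97] 116.9
23 [149.48  60.69] 115.5
24 [148.4   61.42] 113.3
25 [147.72  61.84] 111.1
26 [146.69  63.13] 109.0
```

```bash
python3 -m jog '[[[0,0,1.5,0,0,0,20],[0,0,3,0,0,0,20],[0,0,4.5,0,0,0,20],[0,0,6,0,0,0,20],[0,0,7,0,0,0,20],[0,0,7,0,0,0,20],[0,0,7,0,0,0,20]]]'
python3 -m jog '[[[0,0,1,0,0,0,20],[0,0,2,0,0,0,20],[0,0,2,0,0,0,20],[0,0,2,0,0,0,20]]]'
python3 - <<'E'
from fit import *
im2,_=grab_frame("side");np.savez("s7.npz",im=im2);s=arm.get_state();e=s["eef_pos"];print(e,s["force"],s["moment"]);fit("s7.npz",e)
E
```

```text
t: 15.38
eef_pos: [0.4319, -0.1782, 0.0756]
ee_rot: [3.142, -0.0, 0.2]
force: [1.4, 0.5, -1.9]
width: 0.0292
gripper_force: 40.0
t: 15.88
eef_pos: [0.4319, -0.1782, 0.0735]
ee_rot: [-3.142, 0.0, 0.2]
force: [0.8, -0.0, -2.4]
width: 0.0292
gripper_force: 40.0
[ 0.43197179 -0.17813712  0.07359715] [ 0.16967707  0.04491822 -1.7002706 ] [-0.1237276   0.20961068  0.01311582]
[[7.9860e+01 1.6654e+02 4.1570e+01 4.0000e-02]
 [8.6870e+01 9.7070e+01 8.6500e+00 2.9060e+01]
 [9.0380e+01 1.5151e+02 2.7970e+01 2.7830e+01]
 [9.0850e+01 1.6664e+02 3.9910e+01 3.7700e+00]]
22 [157.85  30.96] 90.6
23 [156.64  30.71] 90.6
24 [106.92  28.14] 92.3
25 [103.14  27.46] 93.0
26 [102.71  27.76] 93.6
```

```bash
python3 -m jog '[[[0,0,1,0,0,0,20],[0,0,1,0,0,0,20],[0,0,1,0,0,0,20]]]'
python3 -m jog '[[[0,0,1,0,0,0,20],[0,0,1,0,0,0,20],[0,0,1,0,0,0,20]]]'
```

```text
t: 16.3
eef_pos: [0.4319, -0.1782, 0.0726]
ee_rot: [3.142, -0.0, 0.2]
force: [0.2, 0.0, -2.4]
width: 0.0291
gripper_force: 40.0
t: 16.68
eef_pos: [0.4319, -0.1782, 0.0716]
ee_rot: [3.142, -0.0, 0.2]
force: [0.6, 0.1, -2.6]
width: 0.0292
gripper_force: 40.0
```

```bash
python3 -m jog '[[[0,0,1,0,0,0,20],[0,0,1,0,0,0,20],[0,0,1,0,0,0,20]]]'
```

```text
t: 17.05
eef_pos: [0.4319, -0.1781, 0.0706]
ee_rot: [3.142, -0.0, 0.2]
force: [0.0, 0.1, -1.3]
width: 0.0293
gripper_force: 40.0
```

```bash
python3 -m jog '[[[0,0,0.7,0,0,0,20],[0,0,0.7,0,0,0,20],[0,0,0.7,0,0,0,20]]]';python3 - <<'E'
from h import *
s=arm.get_state();print(s["force"],s["moment"],s["eef_pos"])
im,_=grab_frame("side");b=cv2.resize(im[165:225,255:355],(800,480),interpolation=cv2.INTER_CUBIC);cv2.imwrite("pics/c8.png",b);np.savez("s8.npz",im=im)
E
```

```text
t: 17.42
eef_pos: [0.4319, -0.1781, 0.0699]
ee_rot: [-3.142, 0.0, 0.2]
force: [-0.2, -0.5, -1.3]
width: 0.0291
gripper_force: 40.0
[-0.18563845 -0.46118087 -1.26454777] [-0.13889631  0.20566694  0.01004334] [ 0.43191811 -0.17814193  0.06985021]
```

View pics/c8.png

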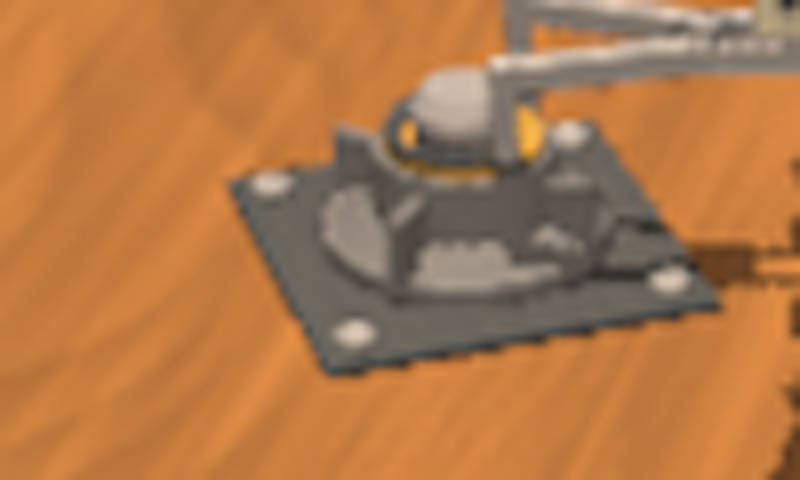

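The side view shows the ring round the spindle with brass visible just below and inside it, so it is slightly above the washer. The moment shows no contact yet, so I'll keep lowering gently.

```bash
m(){ python3 -c 'from h import *
s=arm.get_state();print(s["force"].round(2),s["moment"].round(3))'; }
python3 -m jog '[[[0,0,0.7,0,0,0,20],[0,0,0.7,0,0,0,20],[0,0,0.7,0,0,0,20]]]'; m
```

```text
t: 17.85
eef_pos: [0.4319, -0.1782, 0.0692]
ee_rot: [3.142, 0.0, 0.2]
force: [-0.1, -0.2, -2.1]
width: 0.0295
gripper_force: 40.0
[-0.15 -0.17 -2.12] [-0.139  0.188 -0.009]
```

```bash
python3 -m jog '[[[0,0,0.7,0,0,0,20],[0,0,0.7,0,0,0,20],[0,0,0.7,0,0,0,20]]]'; python3 -c 'from h import *
s=arm.get_state();print(s["force"].round(2),s["moment"].round(3))'
```

```text
t: 18.23
eef_pos: [0.4319, -0.1782, 0.0685]
ee_rot: [-3.142, 0.0, 0.2]
force: [0.8, 0.2, -1.8]
width: 0.0295
gripper_force: 40.0
[ 0.8   0.15 -1.77] [-0.094  0.236  0.013]
```

```bash
python3 -m jog '[[[0,0,0.7,0,0,0,20],[0,0,0.7,0,0,0,20],[0,0,0.7,0,0,0,20]]]'; python3 -c 'from h import *
s=arm.get_state();print(s["force"].round(2),s["moment"].round(3))'
```

```text
t: 18.6
eef_pos: [0.4319, -0.1782, 0.0678]
ee_rot: [-3.142, 0.0, 0.2]
force: [0.1, -0.4, -1.2]
width: 0.0291
gripper_force: 40.0
[ 0.1  -0.38 -1.25] [-0.135  0.27   0.018]
```

```bash
python3 -m jog '[[[0,0,0.6,0,0,0,20],[0,0,0.6,0,0,0,20],[0,0,0.6,0,0,0,20]]]'; python3 -c 'from h import *
s=arm.get_state();print(s["force"].round(2),s["moment"].round(3))'
```

```text
t: 18.98
eef_pos: [0.4319, -0.1782, 0.0672]
ee_rot: [-3.142, 0.0, 0.2]
force: [-1.3, -0.5, -0.3]
width: 0.0295
gripper_force: 40.0
[-1.34 -0.54 -0.31] [-0.182  0.436 -0.072]
```

```bash
for i in 1 2; do python3 -m jog '[[[0,0,0,0,0,0,20],[0,0,0,0,0,0,20]]]'|grep -E "^t|eef_pos|force"; python3 -c 'from h import *
s=arm.get_state();print(s["force"].round(2),s["moment"].round(3))'; done
python3 - <<'E'
from fit import *
for f in("s8.npz",):
    pass
im,_=grab_frame("side");np.savez("s9.npz",im=im)
# row of jaw top near the tip leg vs earlier frame: image shift between s8 and s9
a=np.load("s8.npz")["im"];g=lambda x:cv2.cvtColor(x,cv2.COLOR_BGR2GRAY).astype(np.float32)[165:182,312:350]
print(cv2.phaseCorrelate(g(a),g(im)))
E
```

```text
t: 19.23
eef_pos: [0.4319, -0.1781, 0.0672]
force: [-1.1, 0.3, -1.2]
gripper_force: 40.0
[-1.14  0.32 -1.23] [-0.191  0.438 -0.025]
t: 19.48
eef_pos: [0.4319, -0.1781, 0.0671]
force: [-1.4, -0.4, -0.6]
gripper_force: 40.0
[-1.41 -0.43 -0.57] [-0.154  0.479 -0.025]
((-0.09038056239006664, 0.48409167623012017), 0.9422013998031616)
```

```bash
python3 -m jog '[[[0,0,-0.3,0,0,0,20],[0,0,-0.3,0,0,0,20],[0,0,-0.3,0,0,0,20],[0,0,-0.3,0,0,0,20],[0,0,-0.3,0,0,0,20],[0,0,-0.3,0,0,0,20],[0,0,-0.3,0,0,0,20],[0,0,-0.3,0,0,0,20]]]'; python3 -c 'from h import *
s=arm.get_state();print(s["force"].round(2),s["moment"].round(3))
from lat import lat
im,_=grab_frame("wrist");lat(im)'
```

```text
t: 20.52
eef_pos: [0.432, -0.1781, 0.0675]
ee_rot: [3.142, -0.0, 0.2]
force: [-0.2, -1.2, -1.0]
width: 0.0293
gripper_force: 40.0
[-0.2  -1.21 -1.04] [-0.096  0.176  0.003]
4 brass (276, 356) jawL (240, 258) jawR (374, 394) mid 317.0 top None
10 brass (273, 359) jawL (242, 260) jawR (372, 390) mid 316.0 top None
16 brass (276, 356) jawL (245, 262) jawR (371, 388) mid 316.5 top None
22 brass (275, 355) jawL (247, 264) jawR (368, 386) mid 316.5 top None
28 brass (284, 347) jawL (247, 275) jawR (366, 398) mid 322.5 top None
34 brass (294, 335) jawL (249, 289) jawR (341, 382) mid 315.5 top None
40 brass None jawL (251, 299) jawR (333, 381) mid 316.0 top (296, 336)
46 brass None jawL (254, 294) jawR (361, 379) mid 316.5 top None
```

```bash
python3 -c 'from station import arm
print(arm.job_done())'
```

```text
the job is handed in; nothing more can be done
None
```

The spread ring is down over the spindle at the groove, lying on or within about 0.5 mm of the brass washer, and the handles are still squeezed at 40 N; I handed the job in about 20.5 s into the run, and no verdict came back.

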